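# Test a return spring against the reference mark

### The job

Stand the spring on the tester plate, slide it home against the vee stop so that its cap comes over the yellow pointer's finger, and press the cap straight down with a steady 18 N for about a second, so that the spring itself drags the pointer down (never touch or bump the pointer before that, never load the spring beyond 25 N). Let go and compare: if the pointer has stayed above the red mark the spring is good, if it has gone below the mark the spring is tired; draw the spring back out from under the pointer and stand it gently in the green tray if good, in the red tray if tired. Leave the pointer, the mark and everything else on the bench as they are.

Things in the scene. Friction and masses are not known exactly. Their poses are not given: they have to be found in the camera images.
- spring_mid (a point): caged return spring to test, loose, upright on the bench, 62 mm tall, 120 g; point at its centre, 31 mm above its underside. Dark steel base 36 mm wide, 12 mm tall; bright coil 28 mm wide; aluminium cap 44 mm wide, 12 mm tall (50 to 62 mm above the underside). Grip and lift it by the cap, from above
- spring: the same spring, origin at the centre of its underside, z up. The cap slides down on the base, at most 26 mm, and returns by itself. It is a double coil: 1.5 N to start, then 0.3 N per mm, until after an unseen 2 to 16 mm, different each time, the inner coil joins in; from there 2.2 N per mm. Looks do not show whether it is tired
- seat: steel tester plate 105 x 66 mm, top 19 mm above the bench, fixed, may be turned. Origin on its top at the spring's home (axis of a spring touching both vee faces); x to vee stop and column, z up; plate from x -75 to 30, y -33 to 33 mm. Vee: two 10 mm high blocks at 45 degrees, open to -x. Column: two rods and bridge at x 90 mm, 91 mm tall from the bench
- pointer: yellow drag pointer on the column: slides vertically, 0.6 N friction, stays where left. Its finger (10 mm wide, 4 thick) runs along seat y = 0 from the column to x = 16 mm: under the cap's rim and over the base of a spring at home. Starts 44 to 46 mm above the plate; the pressed cap takes it down. Origin over the home point at the height of the finger's top face = its index line
- mark: red reference mark on the column's other rod, beside the pointer's tab on the column's far side, 31 to 39 mm above the plate; leave it alone. Origin over the home point at the height of its index line (its top face): compare its height with the pointer's
- tray_green: green tray for good springs, 100 x 100 mm, walls 22 mm high and 4 mm thick, floor 4 mm thick, fixed; origin at the centre of its underside
- tray_red: red tray for tired springs, same size, fixed; origin at the centre of its underside
- shell_a_mid (a point): aluminium connector shell, open ring 44 mm wide, 24 mm tall; point at its middle; leave it alone
- shell_b_mid (a point): brass connector shell, open ring 52 mm wide, 22 mm tall; point at its middle; leave it alone
- reel_mid (a point): white solder reel standing on its flange, 56 mm wide, 38 mm tall; point at its middle; leave it alone
- flux_mid (a point): amber flux bottle, 44 mm wide, 85 mm tall; point at its middle; leave it alone
- driver_mid (a point): orange-handled screwdriver lying on the bench, 170 mm long; point on its underside, near the middle; leave it alone
- brush_mid (a point): wooden-handled brush lying on the bench, 160 mm long; point on its underside, near the middle; leave it alone

How it is judged:
By the outcome, as a careful person would: the job done as asked, in the order asked, and still so for the second after the job is handed in, with the robot touching nothing.
It also fails if it takes over 64 s, if anything falls off the work surface, if the arm or the gripper's body presses on something with over 40 N, if the wrist force passes 120 N, or if a joint passes its speed limit or range.

### The arm

A 7-joint arm with a two-finger parallel gripper is mounted at the origin on the work surface. World frame = base frame: x ahead of the robot, y to its left, z up, the work surface at z = 0. Lengths are in m, angles in rad, forces in N, time in s.
With the tool pointing down it reaches from about 0.425 to 0.925 m from the base axis. Payload 6.8 kg.
Tool frame: the origin (TCP) lies midway between the tips of the shut fingers; the grasp point (between the pads) lies 19 mm behind it; z points along the fingers, y is the direction in which the jaws open and shut (so a half turn about z gives the same grasp; the last joint's range is limited). The gripper opens to 85 mm and grips with 20 to 120 N. Pads are 22 mm wide; open, the fingers measure 114 mm over their backs; the gripper's body (76 mm by 85 mm) begins 54 mm behind the grasp point. The pads swing forward as they close: fully open they stand 13 mm farther back than shut.
Start: joints at [1.218, 0.477, 0.022, 1.555, -0.011, 1.109, -0.083], TCP at [0.164, -0.655, 0.231] pointing down, gripper open.
Joint ranges: [-2.96, 2.96], [-0.34, 2.1], [-1.41, 1.46], [0.24, 2.44], [-1.37, 4.51], [0.17, 1.92], [-2.96, 2.96]. Speed limits (rad/s): [2.39, 2.39, 3.14, 3.14, 3.14, 3.14, 3.14].

### API

Orientations are given as a unit quaternion [w, x, y, z].
In Python, from station import readout, eyes, ticket gives the robot as it stands. The module is installed in compiled form; this text tells all that it offers.
- The arm moves only by the shell command python3 -m crank 'ROWS' [FORCE]. ROWS is JSON, a list of rows, each an object of numbers: "jaw": the opening in per cent of the stroke, from 0 (shut) to 100 (fully open); "x", "y", "z": the shift along the tool's x, y, z in mm; "ax", "ay", "az": the turn, a rotation vector about the tool's x, y, z in degrees. In form: [{"jaw": .., "x": .., "y": .., "z": .., "ax": .., "ay": .., "az": ..}, ...]. A call has 1 to 12 rows; each row shifts and turns the commanded pose from where the row before left it, along the tool's axes as they then stand; what a row does not reach is not made up. A row lasts 1/8 s, in which the tool goes at most 62.5 mm and 10.7 degrees, less where a joint would pass 70% of its speed; a pose out of reach is approached as far as the arm can. A call with a gripper value outside its range is refused whole. The fingers move at their own pace and stop on an object; FORCE is the grip in N (left out, the last holds). Time passes only in rows, so rows that do not move let the fingers close. It gives the time, the measured TCP pose, the force and the opening at its end, in the units of the state.
- readout.get_obs(): the state, without advancing time (a new reading comes with each control period).
- eyes.read_camera(name): name is "side" or "top"; returns (picture, depth): 480x640x3 uint8, red, green, blue; 480x640 float32, m along the optical axis (not along the pixel's ray), 0 where there is no reading.
- eyes.calibration(name): a dict with "fx", "fy", "cx", "cy" (pixels), "k1" (the pictures are not rectified: a ray, as slopes to the right and down, at radius r is drawn at 1 + k1 r^2 times it, then the intrinsics apply), "R" (3x3) and "t" (3): a world point X has camera coordinates R X + t. Camera axes: x right, y down, z forward; pixel columns grow to the right and rows downward; lengths in m; the calibration is good to about 2 mm. A picture is of the moment at which its call begins. calibration takes no time and is no camera call.
- ticket.hand_in(): hands the job in, once; it reports no verdict.
The state is a dict: "t": time; "q": joint angles; "joint_vel": joint speeds; "joint_torque": joint torques, N m; "eef_pos": TCP position; "tool_rot": TCP orientation; "contact_force": force on the tool from outside, world axes, zero at the start; "torque": the same for the moment, N m; "gripper_width": opening from 0.0 (shut) to 1.0 (fully open).
Only numpy, scipy, OpenCV 4.12 (cv2) and the standard library are available. Lean on these libraries where they do the work, as an engineer would, in place of code of your own. Each camera call takes 0.05 s, during which the arm holds its last target. There are 200 camera calls.

## Working session

There is one attempt and no reset: what is moved stays moved. The work goes in short steps, Python scripts to look and compute and a shell command to move; the robot and the scene stay as the last step left them, time stands still between calls to the robot, and variables do not carry over. Pictures are saved under pics/ and viewed, about 8 in all and at most 12, crops included, and the job is handed in when it is done.

```bash
mkdir -p pics; cat > h.py <<'E'
import numpy as np,cv2
from station import readout,eyes,ticket
def cal(n):
    c=eyes.calibration(n);return c,np.array(c["R"]),np.array(c["t"])
def ray(n,u,v):
    c,R,t=cal(n);a=(u-c["cx"])/c["fx"];b=(v-c["cy"])/c["fy"]
    x,y=a,b
    for _ in range(20):
        s=1+c["k1"]*(x*x+y*y);x,y=a/s,b/s
    return -R.T@t,R.T@np.array([x,y,1.])
def onz(n,u,v,z):
    o,d=ray(n,u,v);return o+d*(z-o[2])/d[2]
def cloud(n,dep):
    c,R,t=cal(n);v,u=np.mgrid[:480,:640]
    a=(u-c["cx"])/c["fx"];b=(v-c["cy"])/c["fy"];x,y=a.copy(),b.copy()
    for _ in range(20):
        s=1+c["k1"]*(x*x+y*y);x,y=a/s,b/s
    P=np.stack([x*dep,y*dep,dep],-1)
    return (P-t)@R
def proj(n,X):
    c,R,t=cal(n);p=R@np.array(X)+t;x,y=p[0]/p[2],p[1]/p[2];s=1+c["k1"]*(x*x+y*y)
    return c["fx"]*x*s+c["cx"],c["fy"]*y*s+c["cy"]
E
python3 - <<'E'
from h import *
for n in("top","side"):
    p,d=eyes.read_camera(n);cv2.imwrite(f"pics/{n}0.png",p[:,:,::-1]);np.save(f"pics/{n}0.npy",d)
    c,R,t=cal(n);print(n,c["fx"],c["k1"],-R.T@t,R[2])
print(readout.get_obs())
E
```

```text
top 443.81662392128027 -0.002471785415323242 [0.41763869 0.07623395 1.05740097] [ 0.13072709  0.00216374 -0.99141603]
side 472.87270935406434 0.0171921428187196 [ 0.43058443 -0.66482643  0.68876395] [ 0.13946577  0.77966987 -0.61046228]
{'t': 0.1, 'q': array([ 1.21788469,  0.47772303,  0.02232868,  1.55635521, -0.01152386,
        1.10934694, -0.08310536]), 'joint_vel': array([ 0.00051488, -0.00215494,  0.001845  , -0.00120834,  0.00193536,
        0.00061552,  0.00056622]), 'joint_torque': array([ 4.73784108e-03, -5.97756457e+01,  1.61322344e+00, -2.81953919e+01,
        1.27287905e-02,  4.95780056e-03, -1.65163993e-05]), 'eef_pos': array([ 0.16347099, -0.65433604,  0.23041782]), 'tool_rot': array([-8.38839741e-04,  9.92516394e-01,  1.22108476e-01, -1.52071542e-04]), 'contact_force': array([-0.52641941, -0.38087509, -0.56438247]), 'torque': array([-0.04622704, -0.03409713,  0.06791189]), 'gripper_width': 1.000908686838635}
```

View pics/top0.png

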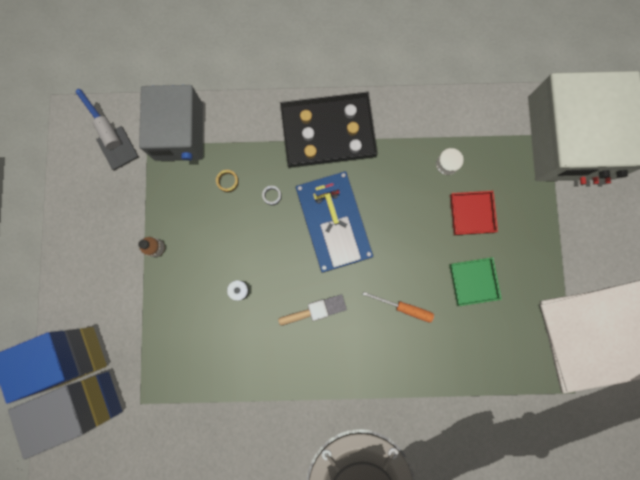

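View pics/side0.png

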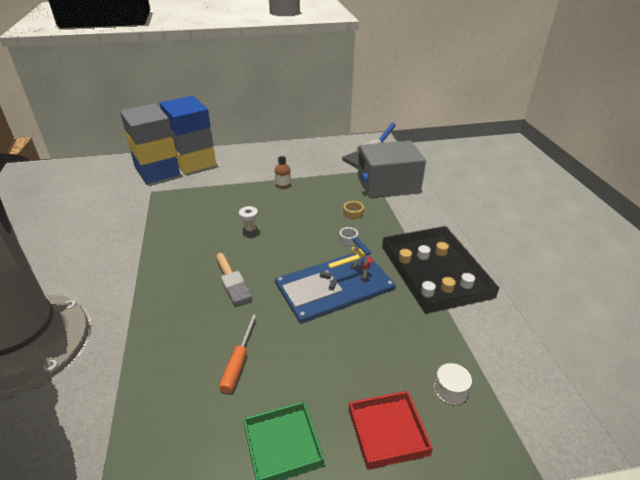

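The top view shows the spring cap at (451,160), the seat plate at (340,240) with the yellow finger at (332,207) and column at (326,190), the red tray at (473,213) and the green tray at (474,282). The side view shows the spring at (453,383), the seat at (310,287) and the pointer at (345,262).

```bash
python3 - <<'E'
from h import *
p=cv2.imread("pics/top0.png");d=np.load("pics/top0.npy");hsv=cv2.cvtColor(p,cv2.COLOR_BGR2HSV);C=cloud("top",d)
H,S,V=[hsv[...,i].astype(int) for i in range(3)]
def big(m,box):
    z=np.zeros_like(m,np.uint8);x0,y0,x1,y1=box;z[y0:y1,x0:x1]=m[y0:y1,x0:x1]
    n,l,s,c=cv2.connectedComponentsWithStats(z);i=1+np.argmax(s[1:,4]);return l==i
def rep(nm,m,z):
    cs=max(cv2.findContours(m.astype(np.uint8),0,2)[0],key=cv2.contourArea);r=cv2.minAreaRect(cs);b=cv2.boxPoints(r)
    print(nm,r,m.sum(),"depthmed",np.median(C[m],0).round(4));print(np.array([onz("top",*q,z) for q in b]).round(4).tolist(),onz("top",*r[0],z).round(4))
rep("cap",big((S<60)&(V>150),(435,140,470,180)),.062)
rep("plate",big((S<50)&(V>120),(300,195,370,275)),.019)
rep("blue",big((H>100)&(H<125)&(S>100),(290,165,380,280)),.012)
rep("yel",big((H>22)&(H<35)&(S>120),(305,175,350,230)),.064)
rep("red",big(((H<8)|(H>172))&(S>120),(440,180,505,245)),.022)
rep("green",big((H>50)&(H<80)&(S>120),(440,250,505,315)),.022)
for u,v in[(600,110),(560,150),(350,112),(451,160),(340,245),(600,340),(326,195),(332,210)]:print(u,v,C[v,u].round(3))
big_=cv2.resize(p[150:290,280:420],None,fx=4,fy=4,interpolation=cv2.INTER_CUBIC);
s=cv2.imread("pics/side0.png");b2=cv2.resize(s[225:325,265:405],None,fx=4,fy=4,interpolation=cv2.INTER_CUBIC)
cv2.imwrite("pics/crop.png",cv2.resize(np.vstack([big_,b2]),(336,576)) if 0 else big_)
cv2.imwrite("pics/crop2.png",b2)
E
```

```text
cap ((451.25006103515625, 159.25001525878906), (23.33452033996582, 22.62741470336914), 45.0) 449 depthmed [ 0.7412 -0.2394  0.0375]
[[0.7344, -0.1942, 0.062], [0.7719, -0.2336, 0.062], [0.7312, -0.2692, 0.062], [0.6941, -0.2298, 0.062]] [ 0.7328 -0.2317  0.062 ]
plate ((334.5, 240.0), (69.0, 68.0), 0.0) 2527 depthmed [0.5312 0.0414 0.0138]
[[0.4787, 0.1256, 0.019], [0.6407, 0.1225, 0.019], [0.6365, -0.042, 0.019], [0.4747, -0.0356, 0.019]] [0.5568 0.0426 0.019 ]
blue ((333.6828308105469, 221.09713745117188), (88.9070816040039, 52.3763427734375), 72.9794692993164) 2582 depthmed [0.6265 0.061  0.0151]
[[0.6911, 0.1324, 0.012], [0.7261, 0.0103, 0.012], [0.5175, -0.0445, 0.012], [0.4843, 0.0748, 0.012]] [0.6034 0.043  0.012 ]
yel ((326.7400207519531, 196.68002319335938), (10.0, 5.800000190734863), 36.869895935058594) 27 depthmed [0.6537 0.0583 0.0633]
[[0.6532, 0.072, 0.064], [0.6638, 0.0637, 0.064], [0.6493, 0.0458, 0.064], [0.6387, 0.0541, 0.064]] [0.6512 0.0589 0.064 ]
red ((473.6058654785156, 212.37648010253906), (42.2597770690918, 44.25388717651367), 85.60128784179688) 1825 depthmed [ 0.6163 -0.2939  0.0046]
[[0.6625, -0.2356, 0.022], [0.668, -0.3413, 0.022], [0.5663, -0.3412, 0.022], [0.5609, -0.2369, 0.022]] [ 0.6141 -0.2887  0.022 ]
green ((488.6000061035156, 281.20001220703125), (35.25772476196289, 8.419755935668945), 74.74488067626953) 143 depthmed [ 0.4451 -0.3201  0.0038]
[[0.4883, -0.2946, 0.022], [0.493, -0.3139, 0.022], [0.4138, -0.3294, 0.022], [0.4092, -0.3103, 0.022]] [ 0.4509 -0.3121  0.022 ]
600 110 [ 0.819 -0.55   0.119]
560 150 [ 0.729 -0.453  0.119]
350 112 [ 0.87  -0.004  0.025]
451 160 [ 0.738 -0.238  0.039]
340 245 [0.544 0.03  0.022]
600 340 [ 0.31  -0.56   0.015]
326 195 [0.655 0.061 0.066]
332 210 [0.62  0.048 0.064]
```

View pics/crop.png

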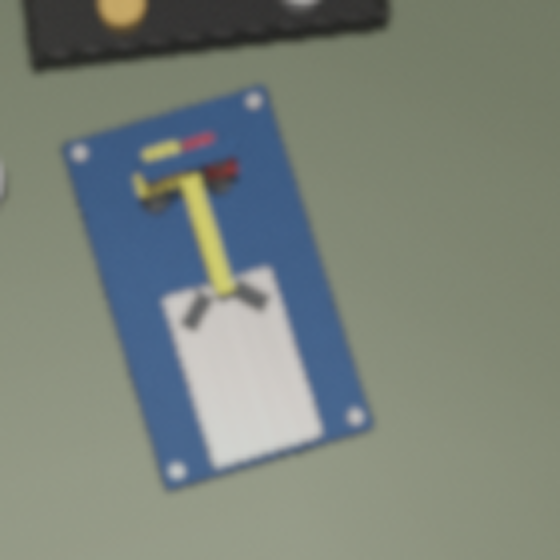

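View pics/crop2.png

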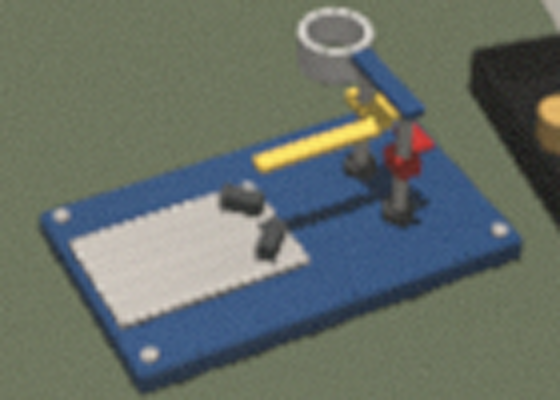

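Correction after viewing: the white object at (451,160) is the reel (its top is at about 38 mm). The spring is at (238,290) in top and (249,220) in side. The crops show the plate, the vee blocks and the finger end overlapping the vee, all at about 15° yaw.

```bash
cat > m.py <<'E'
from h import *
def hs(p): return [cv2.cvtColor(p,cv2.COLOR_BGR2HSV)[...,i].astype(int) for i in range(3)]
def win(m,box):
    z=np.zeros(m.shape,np.uint8);x0,y0,x1,y1=box;z[y0:y1,x0:x1]=m[y0:y1,x0:x1];return z
def big(z):
    n,l,s,c=cv2.connectedComponentsWithStats(z);i=1+np.argmax(s[1:,4]);return (l==i).astype(np.uint8)
def rect(z):
    return cv2.minAreaRect(max(cv2.findContours(z,0,2)[0],key=cv2.contourArea))
E
python3 - <<'E'
from m import *
for n,bx,sp in(("top",(315,210,366,272),(222,275,255,307)),("side",(270,255,365,320),(235,200,265,240))):
    p=cv2.imread(f"pics/{n}0.png");H,S,V=hs(p)
    m=cv2.morphologyEx(big(win((S<40)&(V>130),bx)),cv2.MORPH_CLOSE,np.ones((3,3)))
    c=max(cv2.findContours(m,0,2)[0],key=cv2.contourArea)
    b=cv2.approxPolyDP(cv2.convexHull(c),5,True)[:,0]
    W=np.array([onz(n,*map(float,q),.019) for q in b]);print(n,"plate",b.tolist(),W.round(4)[:,:2].tolist())
    P=np.array([onz(n,*map(float,q),.019)[:2] for q in c[:,0]]).astype(np.float32)*1000
    r=cv2.minAreaRect(P);print(r)
    ym=win((H>20)&(H<36)&(S>90)&(V>90),(310,180,345,232) if n=="top" else (320,245,375,272));yy,xx=np.nonzero(ym);
    Y=np.array([onz(n,float(u),float(v),.064) for u,v in zip(xx,yy)]);print("yel lowx",Y[np.argsort(Y[:,0])[:6]].round(4)[:,:2].tolist(),len(Y))
    k=big(win((S<45)&(V>140),sp));yy,xx=np.nonzero(k);q=(xx.min()+xx.max())/2,(yy.min()+yy.max())/2
    print("spring",k.sum(),xx.min(),xx.max(),yy.min(),yy.max(),onz(n,*q,.062).round(4), onz(n,xx.mean(),yy.mean(),.062).round(4))
D=np.load("pics/top0.npy");print(cloud("top",D)[283:300:3,230:248:3].round(3)[...,2])
s=cv2.imread("pics/side0.png");t=cv2.imread("pics/top0.png")
a=cv2.resize(s[195:245,215:285],None,fx=6,fy=6);b=cv2.resize(t[265:315,203:273],None,fx=6,fy=6);cv2.imwrite("pics/sp.png",np.vstack([a,b])[:600])
E
```

```text
top plate [[347, 217], [360, 258], [333, 266], [321, 224]] [[0.6112, 0.0113], [0.5127, -0.016], [0.4955, 0.0479], [0.5959, 0.0735]]
((556.3587036132812, 30.069961547851562), (114.14025115966797, 68.78605651855469), 15.597082138061523)
yel lowx [[0.5919, 0.0372], [0.5919, 0.0395], [0.592, 0.0417], [0.5921, 0.044], [0.5942, 0.0371], [0.5942, 0.0394]] 161
spring 936 222 254 275 306 [0.4429 0.2626 0.062 ] [0.4425 0.2648 0.062 ]
side plate [[341, 288], [294, 305], [283, 285], [319, 273]] [[0.61, 0.0156], [0.5087, -0.0143], [0.4949, 0.0461], [0.5746, 0.0687]]
((551.7191162109375, 28.925912857055664), (105.96116638183594, 67.96534729003906), 15.43802261352539)
yel lowx [[0.5886, 0.0363], [0.5893, 0.0393], [0.5899, 0.0424], [0.59, 0.033], [0.5906, 0.036], [0.5913, 0.039]] 223
spring 168 238 257 206 217 [0.4415 0.2638 0.062 ] [0.442 0.265 0.062]
[[ 0.003  0.063  0.062  0.065  0.059 -0.001]
 [ 0.063  0.063  0.06   0.065  0.062  0.062]
 [ 0.064  0.065  0.062  0.063  0.061  0.062]
 [ 0.059  0.064  0.06   0.064  0.061  0.065]
 [ 0.065  0.061  0.062  0.063  0.063  0.06 ]
 [ 0.001  0.061  0.061  0.064  0.061  0.   ]]
```

View pics/sp.png

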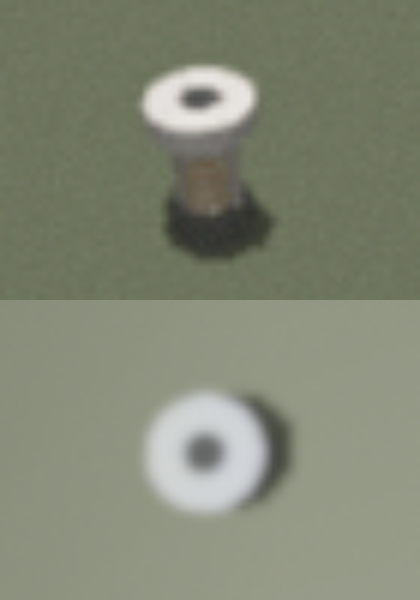

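Close view: cap centre at about (248,211) in side and (237,290) in top, so the spring is upright at roughly (0.443, 0.265). Home is about (0.575, 0.036), yaw 15.4°. Moving over, around the near-reach limit.

```bash
python3 -m crank '[{"x":50,"y":-25,"az":-1.4},{"x":50,"y":-25},{"x":50,"y":-25},{"x":50,"y":-25},{"x":50,"y":-25},{"x":50,"y":-25},{"x":50,"y":-25},{"x":50,"y":-25}]'
python3 -m crank '[{"x":9,"y":-50},{"x":9,"y":-50},{"x":9,"y":-50},{"x":9,"y":-50},{"x":9,"y":-50},{"x":9,"y":-50},{"x":9,"y":-50},{"x":9,"y":-50},{"x":9,"y":-50},{"x":9,"y":-50}]'
cat >> h.py <<'E'
from scipy.spatial.transform import Rotation as Ro
def delta(x,y,z):
    o=readout.get_obs();q=o["tool_rot"];R=Ro.from_quat([q[1],q[2],q[3],q[0]])
    e=R.as_matrix();print("t",o["t"],"pos",o["eef_pos"].round(4),"yaw",np.degrees(np.arctan2(e[1,0],e[0,0])).round(2),"tilt",e[2].round(4),"F",o["contact_force"].round(2),"w",round(o["gripper_width"],3))
    print("delta mm",(R.inv().apply(np.array([x,y,z])-o["eef_pos"])*1000).round(1))
E
python3 - <<'E'
from h import *
a=onz("top",236.8,290.1,.062);b=onz("side",247.9,211.2,.062);print(a,b)
delta(.442,.2645,.23)
E
```

```text
[0.44380696 0.26528547 0.062     ] [0.44248921 0.26488111 0.062     ]
t 0.1 pos [ 0.1635 -0.6543  0.2304] yaw 14.03 tilt [-1.0e-04 -1.7e-03 -1.0e+00] F [-0.53 -0.38 -0.56] w 1.001
delta mm [ 492.9 -823.9    1.8]schema error: expected keys jaw, x, y, z, ax, ay, az
schema error: expected keys jaw, x, y, z, ax, ay, az
```

```bash
python3 -m crank '[{"jaw":100,"x":50,"y":-25,"z":0,"ax":0,"ay":0,"az":-1.4},{"jaw":100,"x":50,"y":-25,"z":0,"ax":0,"ay":0,"az":0},{"jaw":100,"x":50,"y":-25,"z":0,"ax":0,"ay":0,"az":0},{"jaw":100,"x":50,"y":-25,"z":0,"ax":0,"ay":0,"az":0},{"jaw":100,"x":50,"y":-25,"z":0,"ax":0,"ay":0,"az":0},{"jaw":100,"x":50,"y":-25,"z":0,"ax":0,"ay":0,"az":0},{"jaw":100,"x":50,"y":-25,"z":0,"ax":0,"ay":0,"az":0},{"jaw":100,"x":50,"y":-25,"z":0,"ax":0,"ay":0,"az":0}]'
python3 -m crank '[{"jaw":100,"x":9,"y":-50,"z":0,"ax":0,"ay":0,"az":0},{"jaw":100,"x":9,"y":-50,"z":0,"ax":0,"ay":0,"az":0},{"jaw":100,"x":9,"y":-50,"z":0,"ax":0,"ay":0,"az":0},{"jaw":100,"x":9,"y":-50,"z":0,"ax":0,"ay":0,"az":0},{"jaw":100,"x":9,"y":-50,"z":0,"ax":0,"ay":0,"az":0},{"jaw":100,"x":9,"y":-50,"z":0,"ax":0,"ay":0,"az":0},{"jaw":100,"x":9,"y":-50,"z":0,"ax":0,"ay":0,"az":0},{"jaw":100,"x":9,"y":-50,"z":0,"ax":0,"ay":0,"az":0},{"jaw":100,"x":9,"y":-50,"z":0,"ax":0,"ay":0,"az":0},{"jaw":100,"x":9,"y":-50,"z":0,"ax":0,"ay":0,"az":0}]'
python3 -c "
from h import *
delta(.443,.265,.14)"
```

```text
t: 1.1
eef_pos: [0.4978, -0.3553, 0.231]
tool_rot: [-0.0, 0.991, 0.134, -0.0]
contact_force: [0.1, -0.1, 0.5]
gripper_width: 1.004
t: 2.35
eef_pos: [0.4502, 0.1506, 0.2312]
tool_rot: [0.0, 0.991, 0.134, -0.0]
contact_force: [0.5, -0.8, 0.4]
gripper_width: 1.004
t 2.35 pos [0.4502 0.1506 0.2312] yaw 15.41 tilt [-1.e-04  2.e-04 -1.e+00] F [ 0.49 -0.78  0.43] w 1.004
delta mm [  23.5 -112.2   91.2]
```

```bash
python3 -m crank '[{"jaw":100,"x":8,"y":-37.4,"z":30,"ax":0,"ay":0,"az":0},{"jaw":100,"x":8,"y":-37.4,"z":30,"ax":0,"ay":0,"az":0},{"jaw":100,"x":7.5,"y":-37.4,"z":31,"ax":0,"ay":0,"az":0},{"jaw":100,"x":0,"y":0,"z":0,"ax":0,"ay":0,"az":0}]'
python3 - <<'E'
from h import *
p,d=eyes.read_camera("side");cv2.imwrite("pics/side1.png",p[:,:,::-1])
delta(.443,.265,.037)
E
```

```text
t: 2.85
eef_pos: [0.4409, 0.2659, 0.138]
tool_rot: [-0.0, 0.991, 0.137, -0.002]
contact_force: [-0.6, -0.6, -0.9]
gripper_width: 0.997
t 2.9 pos [0.4422 0.2642 0.1391] yaw 15.58 tilt [-3.e-03  2.e-04 -1.e+00] F [ 0.7  -0.13  0.83] w 1.001
delta mm [  1.3  -0.6 102.1]
```

```bash
python3 -m crank '[{"jaw":100,"x":0,"y":0,"z":26,"ax":0,"ay":0,"az":0},{"jaw":100,"x":0,"y":0,"z":26,"ax":0,"ay":0,"az":0},{"jaw":100,"x":0,"y":0,"z":25,"ax":0,"ay":0,"az":0},{"jaw":100,"x":0,"y":0,"z":15,"ax":0,"ay":0,"az":0},{"jaw":100,"x":0,"y":0,"z":10,"ax":0,"ay":0,"az":0},{"jaw":70,"x":0,"y":0,"z":0,"ax":0,"ay":0,"az":0},{"jaw":60,"x":0,"y":0,"z":0,"ax":0,"ay":0,"az":0},{"jaw":40,"x":0,"y":0,"z":0,"ax":0,"ay":0,"az":0},{"jaw":40,"x":0,"y":0,"z":0,"ax":0,"ay":0,"az":0},{"jaw":40,"x":0,"y":0,"z":0,"ax":0,"ay":0,"az":0},{"jaw":40,"x":0,"y":0,"z":0,"ax":0,"ay":0,"az":0},{"jaw":40,"x":0,"y":0,"z":0,"ax":0,"ay":0,"az":0}]' 30
python3 - <<'E'
from h import *
p,d=eyes.read_camera("side");
delta(.443,.265,.1)
cv2.imwrite("pics/side2.png",cv2.resize(p[100:280,150:390,::-1],None,fx=3,fy=3))
E
```

```text
t: 4.4
eef_pos: [0.4436, 0.2639, 0.0384]
tool_rot: [-0.0, 0.991, 0.134, 0.0]
contact_force: [0.8, 0.3, 2.3]
gripper_width: 0.501
t 4.45 pos [0.4436 0.2638 0.0384] yaw 15.43 tilt [ 3.e-04 -3.e-04 -1.e+00] F [1.49 0.56 2.16] w 0.508
delta mm [ -0.2  -1.3 -61.6]
```

View pics/side2.png

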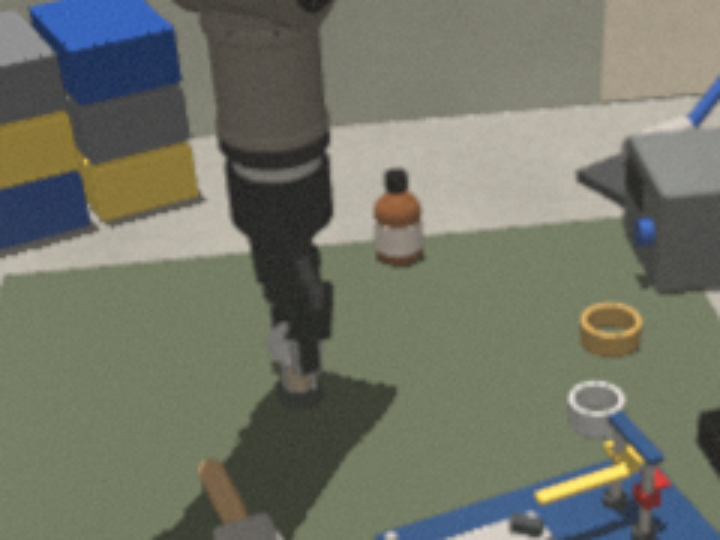

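The gripper holds the cap (width 0.505, about 43 mm) and the spring is upright in the jaws at about (300,375). Lift and carry.

```bash
python3 -m crank '[{"jaw":40,"x":0,"y":0,"z":-10,"ax":0,"ay":0,"az":0},{"jaw":40,"x":0,"y":0,"z":-30,"ax":0,"ay":0,"az":0},{"jaw":40,"x":0,"y":0,"z":-25,"ax":0,"ay":0,"az":0},{"jaw":40,"x":0,"y":0,"z":0,"ax":0,"ay":0,"az":0}]'
python3 - <<'E'
from h import *
delta(.5268,.0225,.075)
E
```

```text
t: 4.95
eef_pos: [0.4444, 0.264, 0.105]
tool_rot: [-0.0, 0.991, 0.134, 0.002]
contact_force: [-0.4, -0.3, -1.7]
gripper_width: 0.5
t 4.95 pos [0.4444 0.264  0.105 ] yaw 15.4 tilt [ 3.1e-03 -6.0e-04 -1.0e+00] F [-0.43 -0.27 -1.72] w 0.5
delta mm [ 15.2 254.7  29.9]
```

```bash
python3 -m crank '[{"jaw":40,"x":2,"y":25,"z":0,"ax":0,"ay":0,"az":0},{"jaw":40,"x":2,"y":40,"z":0,"ax":0,"ay":0,"az":0},{"jaw":40,"x":3,"y":45,"z":0,"ax":0,"ay":0,"az":0},{"jaw":40,"x":2,"y":45,"z":0,"ax":0,"ay":0,"az":0},{"jaw":40,"x":2,"y":45,"z":0,"ax":0,"ay":0,"az":0},{"jaw":40,"x":2,"y":35,"z":0,"ax":0,"ay":0,"az":0},{"jaw":40,"x":2,"y":20,"z":0,"ax":0,"ay":0,"az":0},{"jaw":40,"x":0,"y":0,"z":15,"ax":0,"ay":0,"az":0},{"jaw":40,"x":0,"y":0,"z":10,"ax":0,"ay":0,"az":0},{"jaw":40,"x":0,"y":0,"z":5,"ax":0,"ay":0,"az":0},{"jaw":40,"x":0,"y":0,"z":0,"ax":0,"ay":0,"az":0}]'
python3 - <<'E'
from h import *
delta(.5268,.0225,.0574)
p,d=eyes.read_camera("side");cv2.imwrite("pics/side3.png",cv2.resize(p[190:330,240:410,::-1],None,fx=4,fy=4))
E
```

```text
t: 6.32
eef_pos: [0.5251, 0.0227, 0.0727]
tool_rot: [-0.0, 0.991, 0.135, -0.001]
contact_force: [-0.2, -0.1, -1.3]
gripper_width: 0.504
t 6.325 pos [0.5251 0.0227 0.0727] yaw 15.52 tilt [-1.2e-03 -6.0e-04 -1.0e+00] F [-0.16 -0.13 -1.29] w 0.504
delta mm [ 1.6  0.7 15.3]
```

View pics/side3.png

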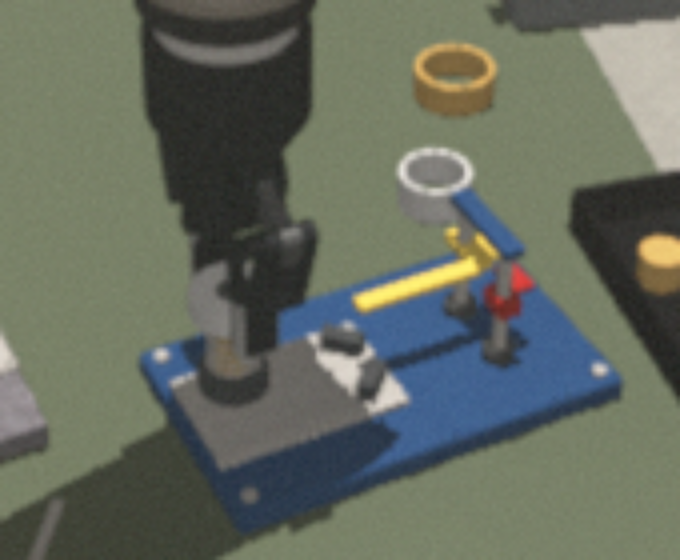

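The spring hangs over the rear of the plate at crop (232,380), in line with the yellow finger, whose tip is at (360,303). Lowering gently.

```bash
python3 -m crank '[{"jaw":40,"x":1.5,"y":0.7,"z":6,"ax":0,"ay":0,"az":0},{"jaw":40,"x":0,"y":0,"z":5,"ax":0,"ay":0,"az":0},{"jaw":40,"x":0,"y":0,"z":2,"ax":0,"ay":0,"az":0},{"jaw":40,"x":0,"y":0,"z":0.5,"ax":0,"ay":0,"az":0},{"jaw":40,"x":0,"y":0,"z":0,"ax":0,"ay":0,"az":0},{"jaw":40,"x":0,"y":0,"z":0,"ax":0,"ay":0,"az":0}]'
python3 -m crank '[{"jaw":40,"x":0,"y":0,"z":0.7,"ax":0,"ay":0,"az":0},{"jaw":40,"x":0,"y":0,"z":0,"ax":0,"ay":0,"az":0},{"jaw":40,"x":0,"y":0,"z":0,"ax":0,"ay":0,"az":0}]'
python3 -m crank '[{"jaw":40,"x":0,"y":0,"z":0.7,"ax":0,"ay":0,"az":0},{"jaw":40,"x":0,"y":0,"z":0,"ax":0,"ay":0,"az":0},{"jaw":40,"x":0,"y":0,"z":0,"ax":0,"ay":0,"az":0}]'
python3 -c "
from h import *
delta(.575,.0358,.0574)"
```

```text
t: 7.12
eef_pos: [0.5275, 0.0215, 0.0599]
tool_rot: [0.0, 0.991, 0.134, 0.0]
contact_force: [0.6, -0.2, -1.5]
gripper_width: 0.502
t: 7.5
eef_pos: [0.5274, 0.0215, 0.0591]
tool_rot: [0.0, 0.991, 0.134, 0.0]
contact_force: [-0.2, -0.2, -1.2]
gripper_width: 0.502
t: 7.88
eef_pos: [0.5274, 0.0215, 0.0584]
tool_rot: [0.0, 0.991, 0.134, -0.0]
contact_force: [0.1, 1.2, -1.3]
gripper_width: 0.5
t 7.875 pos [0.5274 0.0215 0.0584] yaw 15.43 tilt [-1.e-04  0.e+00 -1.e+00] F [ 0.14  1.18 -1.26] w 0.5
delta mm [49.7 -1.1  1. ]
```

```bash
python3 -m crank '[{"jaw":40,"x":0,"y":0,"z":0.7,"ax":0,"ay":0,"az":0},{"jaw":40,"x":0,"y":0,"z":0,"ax":0,"ay":0,"az":0},{"jaw":40,"x":0,"y":0,"z":0,"ax":0,"ay":0,"az":0}]'
python3 -m crank '[{"jaw":40,"x":0,"y":0,"z":0.5,"ax":0,"ay":0,"az":0},{"jaw":40,"x":0,"y":0,"z":0,"ax":0,"ay":0,"az":0},{"jaw":40,"x":0,"y":0,"z":0,"ax":0,"ay":0,"az":0}]'
python3 -c "
from h import *
delta(.575,.0358,.0574)"
```

```text
t: 8.25
eef_pos: [0.5275, 0.0216, 0.0578]
tool_rot: [0.0, 0.991, 0.134, 0.0]
contact_force: [-0.2, 0.5, 1.3]
gripper_width: 0.5
t: 8.62
eef_pos: [0.5274, 0.0216, 0.0572]
tool_rot: [-0.0, 0.991, 0.134, 0.0]
contact_force: [0.3, 0.1, 2.0]
gripper_width: 0.503
t 8.625 pos [0.5274 0.0216 0.0572] yaw 15.43 tilt [ 1.e-04 -0.e+00 -1.e+00] F [0.3  0.1  1.98] w 0.503
delta mm [49.6 -1.1 -0.2]
```

```bash
python3 -m crank '[{"jaw":40,"x":2,"y":-0.5,"z":-0.4,"ax":0,"ay":0,"az":0},{"jaw":40,"x":6,"y":-0.5,"z":0,"ax":0,"ay":0,"az":0},{"jaw":40,"x":7,"y":0,"z":0,"ax":0,"ay":0,"az":0},{"jaw":40,"x":7,"y":0,"z":0,"ax":0,"ay":0,"az":0},{"jaw":40,"x":7,"y":0,"z":0,"ax":0,"ay":0,"az":0},{"jaw":40,"x":7,"y":0,"z":0,"ax":0,"ay":0,"az":0},{"jaw":40,"x":4,"y":0,"z":0,"ax":0,"ay":0,"az":0},{"jaw":40,"x":2,"y":0,"z":0,"ax":0,"ay":0,"az":0},{"jaw":40,"x":0,"y":0,"z":0,"ax":0,"ay":0,"az":0}]'
python3 - <<'E'
from h import *
delta(.575,.0358,.0578)
p,d=eyes.read_camera("side");a=cv2.resize(p[200:320,250:400,::-1],None,fx=4,fy=4)
p,d=eyes.read_camera("top");b=cv2.resize(p[180:260,290:390,::-1],None,fx=4,fy=4)
cv2.imwrite("pics/side4.png",a);cv2.imwrite("pics/top4.png",b)
E
```

```text
t: 9.75
eef_pos: [0.5677, 0.0337, 0.0576]
tool_rot: [-0.0, 0.991, 0.134, 0.0]
contact_force: [-0.7, -0.9, 1.4]
gripper_width: 0.502
t 9.75 pos [0.5677 0.0337 0.0576] yaw 15.42 tilt [ 2.e-04 -0.e+00 -1.e+00] F [-0.67 -0.9   1.39] w 0.502
delta mm [ 7.6 -0.1 -0.2]
```

View pics/side4.png

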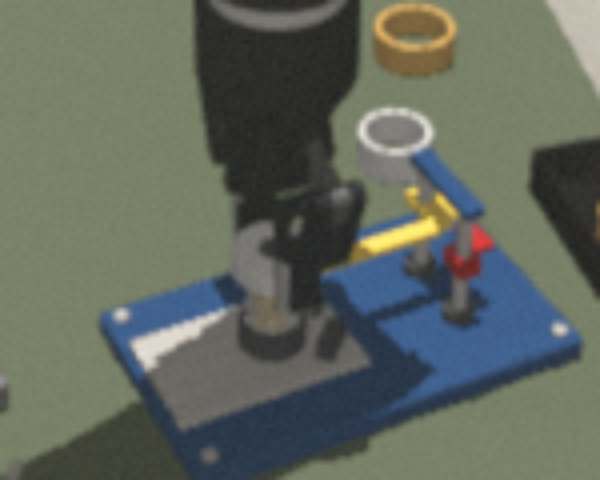

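The spring stands upright with its base at (270,335), close to the near vee block at (330,340), and the finger goes behind the cap with no sign of touching. Creeping into the vee.

```bash
python3 -m crank '[{"jaw":40,"x":2,"y":0,"z":0,"ax":0,"ay":0,"az":0},{"jaw":40,"x":2,"y":0,"z":0,"ax":0,"ay":0,"az":0},{"jaw":40,"x":1,"y":0,"z":0,"ax":0,"ay":0,"az":0},{"jaw":40,"x":0,"y":0,"z":0,"ax":0,"ay":0,"az":0}]'
python3 -m crank '[{"jaw":40,"x":1,"y":0,"z":0,"ax":0,"ay":0,"az":0},{"jaw":40,"x":0,"y":0,"z":0,"ax":0,"ay":0,"az":0}]'
python3 -m crank '[{"jaw":40,"x":1,"y":0,"z":0,"ax":0,"ay":0,"az":0},{"jaw":40,"x":0,"y":0,"z":0,"ax":0,"ay":0,"az":0}]'
python3 -c "
from h import *
delta(.575,.0358,.0578)"
```

```text
t: 10.35
eef_pos: [0.5726, 0.0349, 0.0576]
tool_rot: [0.0, 0.991, 0.134, 0.0]
contact_force: [-2.0, -0.3, 0.8]
gripper_width: 0.504
t: 10.6
eef_pos: [0.5734, 0.0352, 0.0576]
tool_rot: [0.0, 0.991, 0.134, 0.0]
contact_force: [-1.5, 0.1, 0.7]
gripper_width: 0.502
t: 10.85
eef_pos: [0.5744, 0.0355, 0.0576]
tool_rot: [0.0, 0.991, 0.134, 0.0]
contact_force: [-1.8, -0.6, 2.3]
gripper_width: 0.499
t 10.85 pos [0.5744 0.0355 0.0576] yaw 15.42 tilt [ 0.  0. -1.] F [-1.76 -0.57  2.25] w 0.499
delta mm [ 0.6 -0.1 -0.2]
```

```bash
for i in 1; do python3 -m crank '[{"jaw":40,"x":1,"y":0,"z":0,"ax":0,"ay":0,"az":0},{"jaw":40,"x":0,"y":0,"z":0,"ax":0,"ay":0,"az":0}]'
python3 -m crank '[{"jaw":40,"x":1,"y":0,"z":0,"ax":0,"ay":0,"az":0},{"jaw":40,"x":0,"y":0,"z":0,"ax":0,"ay":0,"az":0}]'; done
python3 -c "
from h import *
delta(.575,.0358,.0578)"
```

```text
t: 11.1
eef_pos: [0.5751, 0.0357, 0.0575]
tool_rot: [0.0, 0.991, 0.134, -0.0]
contact_force: [-2.1, -0.7, 2.4]
gripper_width: 0.496
t: 11.35
eef_pos: [0.5759, 0.0359, 0.0574]
tool_rot: [0.0, 0.991, 0.134, -0.0]
contact_force: [-3.4, -1.0, 1.0]
gripper_width: 0.5
t 11.35 pos [0.5759 0.0359 0.0574] yaw 15.42 tilt [-1.e-03  1.e-04 -1.e+00] F [-3.45 -0.97  1.01] w 0.5
delta mm [-0.9 -0.2 -0.4]
```

```bash
python3 -m crank '[{"jaw":40,"x":1,"y":0,"z":0,"ax":0,"ay":0,"az":0},{"jaw":40,"x":0,"y":0,"z":0,"ax":0,"ay":0,"az":0}]'
python3 -m crank '[{"jaw":40,"x":0.7,"y":0,"z":0,"ax":0,"ay":0,"az":0},{"jaw":40,"x":0,"y":0,"z":0,"ax":0,"ay":0,"az":0},{"jaw":40,"x":0,"y":0,"z":0,"ax":0,"ay":0,"az":0}]'
python3 - <<'E'
from h import *
delta(.575,.0358,.0578)
p,d=eyes.read_camera("side");a=cv2.resize(p[230:320,290:410,::-1],None,fx=6,fy=6,interpolation=2)
cv2.imwrite("pics/side5.png",a)
E
```

```text
t: 11.6
eef_pos: [0.5768, 0.0361, 0.0574]
tool_rot: [0.0, 0.991, 0.134, -0.001]
contact_force: [-4.3, -1.4, 1.6]
gripper_width: 0.498
t: 11.98
eef_pos: [0.5778, 0.0364, 0.0576]
tool_rot: [0.0, 0.991, 0.134, -0.0]
contact_force: [-4.6, -1.8, 1.3]
gripper_width: 0.497
t 11.975 pos [0.5778 0.0364 0.0576] yaw 15.42 tilt [-2.e-04  1.e-04 -1.e+00] F [-4.6  -1.79  1.34] w 0.497
delta mm [-2.9 -0.2 -0.2]
```

View pics/side5.png

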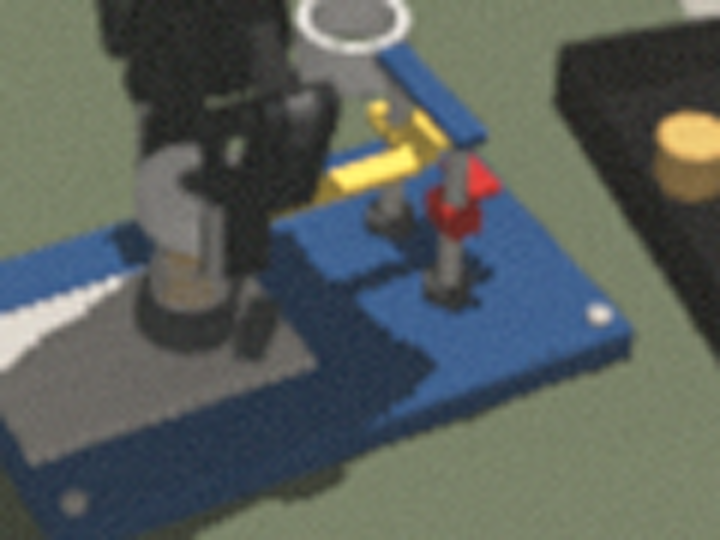

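The base at (185,310) touches the near vee block at (255,325), the reaction is steady at about 5 N, and the pointer at (370,170) is unmoved. Releasing and rising.

```bash
python3 -m crank '[{"jaw":55,"x":-0.5,"y":0,"z":0,"ax":0,"ay":0,"az":0},{"jaw":65,"x":0,"y":0,"z":0,"ax":0,"ay":0,"az":0},{"jaw":80,"x":0,"y":0,"z":0,"ax":0,"ay":0,"az":0},{"jaw":90,"x":0,"y":0,"z":0,"ax":0,"ay":0,"az":0},{"jaw":90,"x":0,"y":0,"z":0,"ax":0,"ay":0,"az":0},{"jaw":90,"x":0,"y":0,"z":-15,"ax":0,"ay":0,"az":0},{"jaw":90,"x":0,"y":0,"z":-25,"ax":0,"ay":0,"az":0},{"jaw":90,"x":0,"y":0,"z":-40,"ax":0,"ay":0,"az":0},{"jaw":0,"x":0,"y":0,"z":-10,"ax":0,"ay":0,"az":0},{"jaw":0,"x":0,"y":0,"z":0,"ax":0,"ay":0,"az":0},{"jaw":0,"x":0,"y":0,"z":0,"ax":0,"ay":0,"az":0},{"jaw":0,"x":0,"y":0,"z":0,"ax":0,"ay":0,"az":0}]'
python3 - <<'E'
from m import *
delta(.575,.0358,.09)
p,d=eyes.read_camera("side");p=p[:,:,::-1].copy();cv2.imwrite("pics/side6f.png",p)
cv2.imwrite("pics/side6.png",cv2.resize(p[210:320,280:410],None,fx=6,fy=5,interpolation=2))
print("exp home cap top px",proj("side",[.575,.0358,.081]))
E
```

```text
t: 13.52
eef_pos: [0.5767, 0.0362, 0.1464]
tool_rot: [-0.0, 0.991, 0.134, -0.001]
contact_force: [-0.3, 0.2, -0.4]
gripper_width: 0.042
t 13.525 pos [0.5767 0.0362 0.1464] yaw 15.43 tilt [-2.1e-03 -4.0e-04 -1.0e+00] F [-0.3   0.18 -0.42] w 0.042
delta mm [-1.6 -0.  56.4]
exp home cap top px (np.float64(322.4613465877515), np.float64(260.52465334795977))
```

View pics/side6.png

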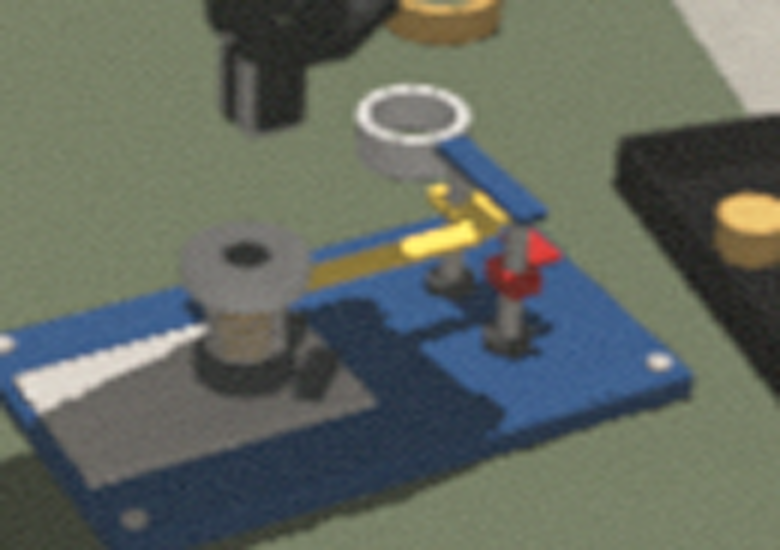

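Released: the spring stands upright with the cap centre at full-frame (320.6,260.4), the rim is over the finger end, and the pointer is untouched. Side-view finger tip minus cap centre is about 16 mm, which matches home. Now pressing with shut fingers.

```bash
python3 -m crank '[{"jaw":0,"x":-3,"y":0,"z":10,"ax":0,"ay":0,"az":0},{"jaw":0,"x":0,"y":0,"z":20,"ax":0,"ay":0,"az":0},{"jaw":0,"x":0,"y":0,"z":16,"ax":0,"ay":0,"az":0},{"jaw":0,"x":0,"y":0,"z":8,"ax":0,"ay":0,"az":0},{"jaw":0,"x":0,"y":0,"z":4,"ax":0,"ay":0,"az":0},{"jaw":0,"x":0,"y":0,"z":0,"ax":0,"ay":0,"az":0},{"jaw":0,"x":0,"y":0,"z":0,"ax":0,"ay":0,"az":0}]'
python3 -c "
from h import *
delta(.5735,.0355,.081)"
```

```text
t: 14.45
eef_pos: [0.575, 0.0356, 0.0901]
tool_rot: [0.0, 0.991, 0.134, 0.0]
contact_force: [-0.5, -0.2, -0.4]
gripper_width: -0.003
t 14.45 pos [0.575  0.0356 0.0901] yaw 15.42 tilt [ 1.e-03  2.e-04 -1.e+00] F [-0.5  -0.16 -0.36] w -0.003
delta mm [-1.5 -0.3  9.1]
```

```bash
python3 -m crank '[{"jaw":0,"x":-1.5,"y":0,"z":3,"ax":0,"ay":0,"az":0},{"jaw":0,"x":0,"y":0,"z":3,"ax":0,"ay":0,"az":0},{"jaw":0,"x":0,"y":0,"z":1.5,"ax":0,"ay":0,"az":0},{"jaw":0,"x":0,"y":0,"z":1,"ax":0,"ay":0,"az":0},{"jaw":0,"x":0,"y":0,"z":0,"ax":0,"ay":0,"az":0}]'
python3 -m crank '[{"jaw":0,"x":0,"y":0,"z":1,"ax":0,"ay":0,"az":0},{"jaw":0,"x":0,"y":0,"z":1,"ax":0,"ay":0,"az":0},{"jaw":0,"x":0,"y":0,"z":0,"ax":0,"ay":0,"az":0}]'
python3 -m crank '[{"jaw":0,"x":0,"y":0,"z":1,"ax":0,"ay":0,"az":0},{"jaw":0,"x":0,"y":0,"z":1,"ax":0,"ay":0,"az":0},{"jaw":0,"x":0,"y":0,"z":0,"ax":0,"ay":0,"az":0}]'
python3 -c "
from h import *
delta(.5735,.0355,.081)"
```

```text
t: 15.08
eef_pos: [0.5731, 0.0352, 0.0812]
tool_rot: [0.0, 0.991, 0.134, 0.0]
contact_force: [-0.5, 0.4, 1.3]
gripper_width: -0.001
t: 15.45
eef_pos: [0.5732, 0.0351, 0.0791]
tool_rot: [0.0, 0.991, 0.134, 0.0]
contact_force: [-0.9, -0.1, 2.6]
gripper_width: 0.0
t: 15.82
eef_pos: [0.5731, 0.0352, 0.0771]
tool_rot: [0.0, 0.991, 0.134, 0.0]
contact_force: [-0.7, -0.3, 3.1]
gripper_width: -0.002
t 15.825 pos [0.5731 0.0352 0.0771] yaw 15.43 tilt [-0.  0. -1.] F [-0.71 -0.3   3.08] w -0.002
delta mm [ 0.4 -0.2 -3.9]
```

Contact is at about z = 0.081. Continuing in small steps.

```bash
python3 -m crank '[{"jaw":0,"x":0,"y":0,"z":1,"ax":0,"ay":0,"az":0},{"jaw":0,"x":0,"y":0,"z":1,"ax":0,"ay":0,"az":0},{"jaw":0,"x":0,"y":0,"z":0,"ax":0,"ay":0,"az":0}]'
python3 -m crank '[{"jaw":0,"x":0,"y":0,"z":1,"ax":0,"ay":0,"az":0},{"jaw":0,"x":0,"y":0,"z":1,"ax":0,"ay":0,"az":0},{"jaw":0,"x":0,"y":0,"z":0,"ax":0,"ay":0,"az":0}]'
```

```text
t: 16.2
eef_pos: [0.5732, 0.0352, 0.0751]
tool_rot: [0.0, 0.991, 0.134, 0.0]
contact_force: [-0.9, -0.5, 3.4]
gripper_width: -0.002
t: 16.58
eef_pos: [0.5731, 0.0351, 0.0731]
tool_rot: [0.0, 0.991, 0.134, 0.0]
contact_force: [-1.7, -0.5, 3.4]
gripper_width: 0.002
```

```bash
python3 -m crank '[{"jaw":0,"x":0,"y":0,"z":1,"ax":0,"ay":0,"az":0},{"jaw":0,"x":0,"y":0,"z":1,"ax":0,"ay":0,"az":0},{"jaw":0,"x":0,"y":0,"z":0,"ax":0,"ay":0,"az":0}]'
python3 -m crank '[{"jaw":0,"x":0,"y":0,"z":1,"ax":0,"ay":0,"az":0},{"jaw":0,"x":0,"y":0,"z":1,"ax":0,"ay":0,"az":0},{"jaw":0,"x":0,"y":0,"z":0,"ax":0,"ay":0,"az":0}]'
```

```text
t: 16.95
eef_pos: [0.5731, 0.0352, 0.0711]
tool_rot: [0.0, 0.991, 0.134, 0.0]
contact_force: [-1.1, -0.3, 4.4]
gripper_width: -0.004
t: 17.32
eef_pos: [0.5731, 0.0351, 0.0691]
tool_rot: [0.0, 0.991, 0.134, 0.0]
contact_force: [-1.9, -0.7, 5.3]
gripper_width: 0.0
```

```bash
python3 -m crank '[{"jaw":0,"x":0,"y":0,"z":1,"ax":0,"ay":0,"az":0},{"jaw":0,"x":0,"y":0,"z":1,"ax":0,"ay":0,"az":0},{"jaw":0,"x":0,"y":0,"z":0,"ax":0,"ay":0,"az":0}]'
python3 -m crank '[{"jaw":0,"x":0,"y":0,"z":1,"ax":0,"ay":0,"az":0},{"jaw":0,"x":0,"y":0,"z":1,"ax":0,"ay":0,"az":0},{"jaw":0,"x":0,"y":0,"z":0,"ax":0,"ay":0,"az":0}]'
```

```text
t: 17.7
eef_pos: [0.5731, 0.0352, 0.0671]
tool_rot: [0.0, 0.991, 0.134, 0.0]
contact_force: [-1.3, 0.7, 5.7]
gripper_width: -0.002
t: 18.08
eef_pos: [0.5732, 0.0351, 0.0653]
tool_rot: [0.0, 0.991, 0.134, 0.0]
contact_force: [-2.0, -1.0, 6.3]
gripper_width: 0.001
```

```bash
python3 -m crank '[{"jaw":0,"x":0,"y":0,"z":1,"ax":0,"ay":0,"az":0},{"jaw":0,"x":0,"y":0,"z":1,"ax":0,"ay":0,"az":0},{"jaw":0,"x":0,"y":0,"z":0,"ax":0,"ay":0,"az":0}]'
python3 -m crank '[{"jaw":0,"x":0,"y":0,"z":1,"ax":0,"ay":0,"az":0},{"jaw":0,"x":0,"y":0,"z":1,"ax":0,"ay":0,"az":0},{"jaw":0,"x":0,"y":0,"z":0,"ax":0,"ay":0,"az":0},{"jaw":0,"x":0,"y":0,"z":0,"ax":0,"ay":0,"az":0}]'
```

```text
t: 18.45
eef_pos: [0.5732, 0.0352, 0.0637]
tool_rot: [0.0, 0.991, 0.134, 0.0]
contact_force: [-3.6, -0.8, 11.1]
gripper_width: -0.001
t: 18.95
eef_pos: [0.5733, 0.0352, 0.0621]
tool_rot: [0.0, 0.991, 0.134, 0.0]
contact_force: [-4.4, -1.1, 13.5]
gripper_width: -0.001
```

```bash
python3 -m crank '[{"jaw":0,"x":0,"y":0,"z":1,"ax":0,"ay":0,"az":0},{"jaw":0,"x":0,"y":0,"z":0.8,"ax":0,"ay":0,"az":0},{"jaw":0,"x":0,"y":0,"z":0,"ax":0,"ay":0,"az":0}]'
for i in 1 ; do python3 -m crank '[{"jaw":0,"x":0,"y":0,"z":0,"ax":0,"ay":0,"az":0}]'; done
```

```text
t: 19.32
eef_pos: [0.5733, 0.0352, 0.0606]
tool_rot: [0.0, 0.991, 0.134, 0.0]
contact_force: [-5.6, -0.6, 17.0]
gripper_width: 0.004
t: 19.45
eef_pos: [0.5733, 0.0352, 0.0607]
tool_rot: [0.0, 0.991, 0.134, 0.0]
contact_force: [-5.1, -1.0, 17.3]
gripper_width: -0.001
```

```bash
python3 -m crank '[{"jaw":0,"x":0,"y":0,"z":0.4,"ax":0,"ay":0,"az":0},{"jaw":0,"x":0,"y":0,"z":0,"ax":0,"ay":0,"az":0},{"jaw":0,"x":0,"y":0,"z":0,"ax":0,"ay":0,"az":0}]'
python3 -m crank '[{"jaw":0,"x":0,"y":0,"z":0,"ax":0,"ay":0,"az":0},{"jaw":0,"x":0,"y":0,"z":0,"ax":0,"ay":0,"az":0},{"jaw":0,"x":0,"y":0,"z":0,"ax":0,"ay":0,"az":0}]'
python3 -m crank '[{"jaw":0,"x":0,"y":0,"z":0,"ax":0,"ay":0,"az":0},{"jaw":0,"x":0,"y":0,"z":0,"ax":0,"ay":0,"az":0},{"jaw":0,"x":0,"y":0,"z":0,"ax":0,"ay":0,"az":0}]'
python3 - <<'E'
from h import *
p,d=eyes.read_camera("side");cv2.imwrite("pics/side7f.png",p[:,:,::-1])
delta(.5735,.0355,.08)
E
```

```text
t: 19.82
eef_pos: [0.5733, 0.0352, 0.0603]
tool_rot: [0.0, 0.991, 0.134, 0.0]
contact_force: [-5.2, -1.6, 18.1]
gripper_width: 0.002
t: 20.2
eef_pos: [0.5734, 0.0352, 0.0604]
tool_rot: [0.0, 0.991, 0.134, 0.0]
contact_force: [-6.1, -1.1, 18.5]
gripper_width: 0.003
t: 20.58
eef_pos: [0.5734, 0.0352, 0.0604]
tool_rot: [0.0, 0.991, 0.134, 0.0]
contact_force: [-5.5, -1.2, 17.5]
gripper_width: -0.005
t 20.625 pos [0.5733 0.0352 0.0603] yaw 15.42 tilt [ 4.e-04  7.e-04 -1.e+00] F [-5.49 -0.51 18.49] w 0.004
delta mm [  0.3  -0.3 -19.7]
```

```bash
python3 -m crank '[{"jaw":0,"x":0,"y":0,"z":-2,"ax":0,"ay":0,"az":0},{"jaw":0,"x":0,"y":0,"z":-4,"ax":0,"ay":0,"az":0},{"jaw":0,"x":0,"y":0,"z":-5,"ax":0,"ay":0,"az":0},{"jaw":0,"x":0,"y":0,"z":-5,"ax":0,"ay":0,"az":0},{"jaw":0,"x":0,"y":0,"z":-6,"ax":0,"ay":0,"az":0},{"jaw":0,"x":0,"y":0,"z":-8,"ax":0,"ay":0,"az":0},{"jaw":0,"x":0,"y":0,"z":-15,"ax":0,"ay":0,"az":0},{"jaw":0,"x":0,"y":0,"z":-30,"ax":0,"ay":0,"az":0},{"jaw":60,"x":-20,"y":0,"z":-15,"ax":0,"ay":0,"az":0},{"jaw":100,"x":-40,"y":0,"z":0,"ax":0,"ay":0,"az":0},{"jaw":100,"x":-20,"y":0,"z":0,"ax":0,"ay":0,"az":0},{"jaw":100,"x":0,"y":0,"z":0,"ax":0,"ay":0,"az":0}]'
python3 - <<'E'
from h import *
A=[];B=[]
for i in range(6):
    A.append(eyes.read_camera("side"));B.append(eyes.read_camera("top"))
for n,L in(("side",A),("top",B)):
    p=np.mean([a[0].astype(float) for a in L],0)[:,:,::-1].astype(np.uint8);cv2.imwrite(f"pics/{n}8f.png",p)
    np.save(f"pics/{n}8.npy",np.median([a[1] for a in L],0))
p=cv2.imread("pics/side8f.png");q=cv2.imread("pics/side0.png")
f=lambda p:cv2.resize(p[230:305,305:405],None,fx=7.2,fy=7.2,interpolation=2)[:, :720]
cv2.imwrite("pics/c8.png",f(p))
a=cv2.imread("pics/top8f.png");cv2.imwrite("pics/c8t.png",cv2.resize(a[170:260,295:385],None,fx=6,fy=6,interpolation=2))
delta(.572,.035,.0574)
E
```

```text
t: 22.12
eef_pos: [0.495, 0.0133, 0.1496]
tool_rot: [0.0, 0.991, 0.134, -0.0]
contact_force: [0.3, 0.5, 0.1]
gripper_width: 0.844
t 22.725 pos [0.4961 0.014  0.1488] yaw 15.43 tilt [-1.e-04 -1.e-04 -1.e+00] F [-0.32 -0.38 -0.16] w 1.0
delta mm [78.8 -0.  91.4]
```

View pics/c8.png

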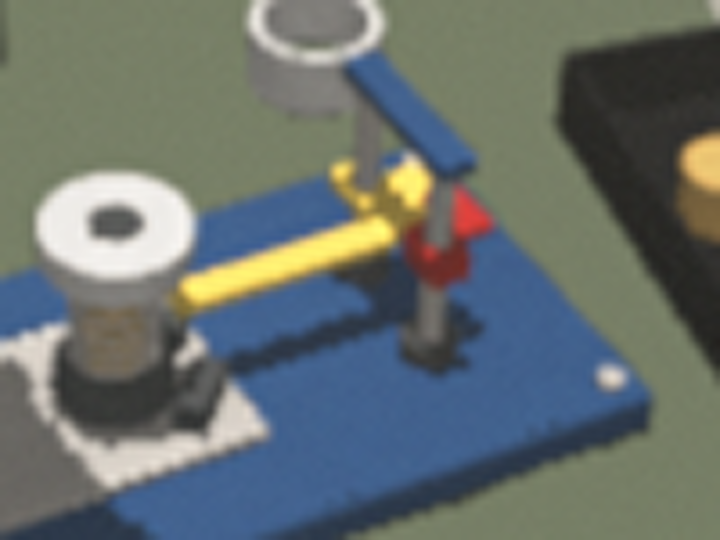

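The spring is upright at home, the pointer (finger (185–390, 225–300)) has clearly been dragged down, and the red mark is at (440,240). Next I measure both heights using the tabs in the top depth plus side-view shift.

```bash
python3 - <<'E'
from m import *
for k in("0","8"):
  for n,bx in(("top",(305,172,350,232)),("side",(320,240,385,285))):
    p=cv2.imread(f"pics/{n}{k if k=='0' else '8f'}.png");C=cloud(n,np.load(f"pics/{n}{k}.npy"));H,S,V=hs(p)
    Y=win((H>20)&(H<36)&(S>110)&(V>110),bx);R=win(((H<8)|(H>172))&(S>110),bx)
    for nm,m in(("Y",Y),("R",R)):
        nn,l,s,c=cv2.connectedComponentsWithStats(m)
        for i in range(1,nn):
            if s[i,4]>5:
                z=C[l==i];z=z[(z[:,2]>.015)&(z[:,2]<.12)];print(k,n,nm,s[i],c[i].round(1),"xyz med",np.median(z,0).round(4),"pct z",np.percentile(z[:,2],[10,50,75,90]).round(4))
# predicted pixel of finger top tip for heights
h=np.array([.5725,.035]);e=np.array([.964,.2656])
for z in(.045,.033,.031,.029,.027):
    print(z,np.round(proj("side",[*(h+.016*e),.019+z]),1),np.round(proj("side",[*(h+.08*e),.019+z]),1))
E
```

```text
0 top Y [316 194  21  29 103] [328.9 204.7] xyz med [0.637  0.0535 0.0629] pct z [0.0605 0.0629 0.0649 0.0659]
0 top R [332 191   7   3  11] [335.5 192.5] xyz med [0.662  0.0372 0.0564] pct z [0.054  0.0564 0.0582 0.0586]
0 side Y [329 247  36  21 208] [348.4 257.9] xyz med [0.6383 0.0526 0.0632] pct z [0.0605 0.0632 0.0642 0.0651]
0 side R [361 256  12  14  70] [367.  263.2] xyz med [0.6696 0.0391 0.0563] pct z [0.0483 0.0563 0.0574 0.0586]
8 top Y [315 194  19  20  83] [326.3 201.2] xyz med [0.6499 0.0559 0.0479] pct z [0.047  0.0479 0.0485 0.0491]
8 top R [332 191   7   3  12] [335.2 192.4] xyz med [0.6627 0.0383 0.057 ] pct z [0.0541 0.057  0.0573 0.0576]
8 side Y [329 253  36  21 210] [349.  262.9] xyz med [0.6427 0.0532 0.0484] pct z [0.0458 0.0484 0.0489 0.0494]
8 side R [361 256  12  14  70] [366.9 263.1] xyz med [0.6693 0.0398 0.0566] pct z [0.0494 0.0566 0.0574 0.0576]
0.045 [328.4 265.1] [356.  256.2]
0.033 [328.3 269.6] [355.7 260.6]
0.031 [328.2 270.3] [355.7 261.4]
0.029 [328.2 271.1] [355.6 262.1]
0.027 [328.2 271.8] [355.6 262.8]
```

View pics/c8t.png

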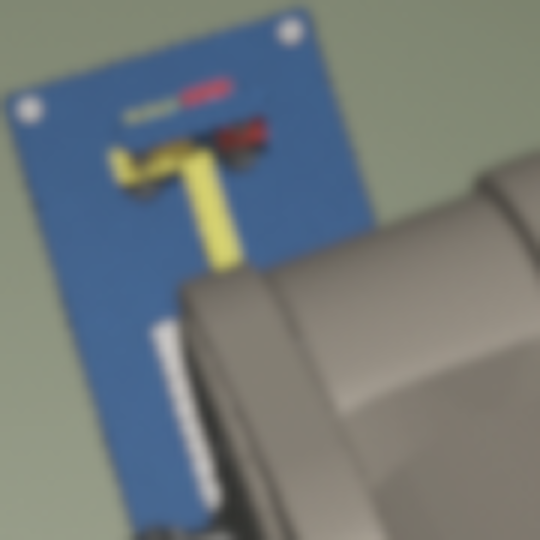

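Top view: the yellow and red tabs sit side by side at crop (150,115)/(207,92), and nothing is disturbed. Depth puts the pointer top at z≈0.048 (29 mm above the plate) and the mark at about 0.057 (38 mm). The pointer is about 9 mm below the mark, so the spring is tired and goes in the red tray.

```bash
python3 -m crank '[{"jaw":100,"x":25,"y":0,"z":0,"ax":0,"ay":0,"az":0},{"jaw":100,"x":35,"y":0,"z":0,"ax":0,"ay":0,"az":0},{"jaw":100,"x":18,"y":0,"z":0,"ax":0,"ay":0,"az":0},{"jaw":100,"x":0,"y":0,"z":10,"ax":0,"ay":0,"az":0},{"jaw":100,"x":0,"y":0,"z":25,"ax":0,"ay":0,"az":0},{"jaw":100,"x":0,"y":0,"z":25,"ax":0,"ay":0,"az":0},{"jaw":100,"x":0,"y":0,"z":20,"ax":0,"ay":0,"az":0},{"jaw":100,"x":0,"y":0,"z":10,"ax":0,"ay":0,"az":0},{"jaw":100,"x":0,"y":0,"z":0,"ax":0,"ay":0,"az":0},{"jaw":100,"x":0,"y":0,"z":0,"ax":0,"ay":0,"az":0}]'
python3 - <<'E'
from m import *
delta(.5725,.035,.0578)
p=cv2.imread("pics/top0.png");H,S,V=hs(p)
k=big(win(((H<8)|(H>172))&(S>90),(440,180,510,245)))
c=cv2.convexHull(max(cv2.findContours(k,0,2)[0],key=cv2.contourArea))[:,0]
r=cv2.minAreaRect(c);print(r,onz("top",*r[0],.022))
q=cv2.imread("pics/side0.png");H,S,V=hs(q);k=big(win(((H<8)|(H>172))&(S>90),(340,380,440,475)))
yy,xx=np.nonzero(k);print(xx.min(),xx.max(),yy.min(),yy.max());m=cv2.moments(k,True);print(onz("side",m["m10"]/m["m00"],m["m01"]/m["m00"],.012))
E
```

```text
t: 23.98
eef_pos: [0.5718, 0.0347, 0.0596]
tool_rot: [0.0, 0.991, 0.134, 0.001]
contact_force: [-0.9, -0.4, -0.2]
gripper_width: 0.999
t 23.975 pos [0.5718 0.0347 0.0596] yaw 15.42 tilt [ 1.3e-03  2.0e-04 -1.0e+00] F [-0.87 -0.38 -0.2 ] w 0.999
delta mm [ 0.8 -0.   1.8]
((473.56903076171875, 212.32760620117188), (42.602333068847656, 44.26324462890625), 85.2363510131836) [ 0.61420976 -0.28863635  0.022     ]
349 432 391 468
[ 0.61363506 -0.29496836  0.012     ]
```

```bash
python3 -m crank '[{"jaw":70,"x":0.5,"y":0,"z":1,"ax":0,"ay":0,"az":0},{"jaw":60,"x":0,"y":0,"z":0,"ax":0,"ay":0,"az":0},{"jaw":54,"x":0,"y":0,"z":0,"ax":0,"ay":0,"az":0},{"jaw":40,"x":0,"y":0,"z":0,"ax":0,"ay":0,"az":0},{"jaw":40,"x":0,"y":0,"z":0,"ax":0,"ay":0,"az":0},{"jaw":40,"x":0,"y":0,"z":0,"ax":0,"ay":0,"az":0},{"jaw":40,"x":0,"y":0,"z":0,"ax":0,"ay":0,"az":0}]' 30
python3 -m crank '[{"jaw":40,"x":-2,"y":0,"z":0,"ax":0,"ay":0,"az":0},{"jaw":40,"x":-5,"y":0,"z":0,"ax":0,"ay":0,"az":0},{"jaw":40,"x":-8,"y":0,"z":0,"ax":0,"ay":0,"az":0},{"jaw":40,"x":-10,"y":0,"z":0,"ax":0,"ay":0,"az":0},{"jaw":40,"x":-10,"y":0,"z":0,"ax":0,"ay":0,"az":0},{"jaw":40,"x":-10,"y":0,"z":0,"ax":0,"ay":0,"az":0},{"jaw":40,"x":-5,"y":0,"z":0,"ax":0,"ay":0,"az":0},{"jaw":40,"x":0,"y":0,"z":0,"ax":0,"ay":0,"az":0}]'
python3 - <<'E'
from m import *
delta(.614,-.291,.13)
p,d=eyes.read_camera("side");C=cloud("side",d);p=p[:,:,::-1].copy();H,S,V=hs(p);m=win((H>20)&(H<36)&(S>110)&(V>110),(320,240,385,285));print(cv2.connectedComponentsWithStats(m)[2][1:],np.median(C[m>0],0))
E
```

```text
t: 24.85
eef_pos: [0.5718, 0.0348, 0.058]
tool_rot: [0.0, 0.991, 0.134, 0.0]
contact_force: [-0.0, 0.3, 1.3]
gripper_width: 0.5
t: 25.85
eef_pos: [0.5229, 0.0212, 0.0579]
tool_rot: [0.0, 0.991, 0.134, -0.0]
contact_force: [0.2, 0.1, 2.1]
gripper_width: 0.503
t 25.85 pos [0.5229 0.0212 0.0579] yaw 15.41 tilt [-7.e-04  2.e-04 -1.e+00] F [0.17 0.05 2.09] w 0.503
delta mm [  4.8 325.1 -72.1]
[[328 253  37  21 212]] [0.64203054 0.05348341 0.04818298]
```

```bash
python3 -m crank '[{"jaw":40,"x":0,"y":0,"z":-8,"ax":0,"ay":0,"az":0},{"jaw":40,"x":0,"y":0,"z":-25,"ax":0,"ay":0,"az":0},{"jaw":40,"x":0,"y":10,"z":-25,"ax":0,"ay":0,"az":0},{"jaw":40,"x":1,"y":35,"z":-7,"ax":0,"ay":0,"az":0},{"jaw":40,"x":1,"y":45,"z":0,"ax":0,"ay":0,"az":0},{"jaw":40,"x":1,"y":50,"z":0,"ax":0,"ay":0,"az":0},{"jaw":40,"x":1,"y":50,"z":0,"ax":0,"ay":0,"az":0},{"jaw":40,"x":1,"y":50,"z":0,"ax":0,"ay":0,"az":0},{"jaw":40,"x":0,"y":45,"z":0,"ax":0,"ay":0,"az":0},{"jaw":40,"x":0,"y":30,"z":0,"ax":0,"ay":0,"az":0},{"jaw":40,"x":0,"y":10,"z":0,"ax":0,"ay":0,"az":0},{"jaw":40,"x":0,"y":0,"z":0,"ax":0,"ay":0,"az":0}]'
python3 -c "
from h import *
delta(.614,-.291,.0424)"
```

```text
t: 27.4
eef_pos: [0.6144, -0.2899, 0.1226]
tool_rot: [-0.001, 0.991, 0.134, -0.0]
contact_force: [-0.6, 0.7, -1.3]
gripper_width: 0.504
t 27.4 pos [ 0.6144 -0.2899  0.1226] yaw 15.41 tilt [-5.0e-04 -1.1e-03 -1.0e+00] F [-0.63  0.73 -1.33] w 0.504
delta mm [-0.6  1.  80.2]
```

```bash
python3 -m crank '[{"jaw":40,"x":0,"y":1,"z":20,"ax":0,"ay":0,"az":0},{"jaw":40,"x":0,"y":0,"z":25,"ax":0,"ay":0,"az":0},{"jaw":40,"x":0,"y":0,"z":18,"ax":0,"ay":0,"az":0},{"jaw":40,"x":0,"y":0,"z":9,"ax":0,"ay":0,"az":0},{"jaw":40,"x":0,"y":0,"z":4,"ax":0,"ay":0,"az":0},{"jaw":40,"x":0,"y":0,"z":1,"ax":0,"ay":0,"az":0},{"jaw":40,"x":0,"y":0,"z":0,"ax":0,"ay":0,"az":0},{"jaw":40,"x":0,"y":0,"z":0,"ax":0,"ay":0,"az":0}]'
python3 -m crank '[{"jaw":40,"x":0,"y":0,"z":0.8,"ax":0,"ay":0,"az":0},{"jaw":40,"x":0,"y":0,"z":0,"ax":0,"ay":0,"az":0},{"jaw":40,"x":0,"y":0,"z":0,"ax":0,"ay":0,"az":0}]'
python3 -m crank '[{"jaw":40,"x":0,"y":0,"z":0.8,"ax":0,"ay":0,"az":0},{"jaw":40,"x":0,"y":0,"z":0,"ax":0,"ay":0,"az":0},{"jaw":40,"x":0,"y":0,"z":0,"ax":0,"ay":0,"az":0}]'
```

```text
t: 28.4
eef_pos: [0.6154, -0.2917, 0.0466]
tool_rot: [0.0, 0.991, 0.134, 0.0]
contact_force: [-1.0, -1.0, -1.5]
gripper_width: 0.505
t: 28.78
eef_pos: [0.615, -0.2915, 0.0451]
tool_rot: [0.0, 0.991, 0.134, 0.0]
contact_force: [-0.5, 0.7, -0.9]
gripper_width: 0.497
t: 29.15
eef_pos: [0.615, -0.2915, 0.0443]
tool_rot: [0.0, 0.991, 0.134, 0.0]
contact_force: [0.7, 0.3, -1.1]
gripper_width: 0.501
```

```bash
python3 -m crank '[{"jaw":40,"x":0,"y":0,"z":0.8,"ax":0,"ay":0,"az":0},{"jaw":40,"x":0,"y":0,"z":0,"ax":0,"ay":0,"az":0},{"jaw":40,"x":0,"y":0,"z":0,"ax":0,"ay":0,"az":0}]'
python3 -m crank '[{"jaw":40,"x":0,"y":0,"z":0.7,"ax":0,"ay":0,"az":0},{"jaw":40,"x":0,"y":0,"z":0,"ax":0,"ay":0,"az":0},{"jaw":40,"x":0,"y":0,"z":0,"ax":0,"ay":0,"az":0}]'
python3 -m crank '[{"jaw":40,"x":0,"y":0,"z":0.4,"ax":0,"ay":0,"az":0},{"jaw":40,"x":0,"y":0,"z":0,"ax":0,"ay":0,"az":0},{"jaw":40,"x":0,"y":0,"z":0,"ax":0,"ay":0,"az":0}]'
```

```text
t: 29.52
eef_pos: [0.615, -0.2915, 0.0435]
tool_rot: [0.0, 0.991, 0.134, 0.0]
contact_force: [0.8, 0.3, -1.2]
gripper_width: 0.503
t: 29.9
eef_pos: [0.6151, -0.2914, 0.043]
tool_rot: [0.0, 0.991, 0.134, 0.0]
contact_force: [-1.0, 0.8, 1.6]
gripper_width: 0.501
t: 30.28
eef_pos: [0.615, -0.2914, 0.0424]
tool_rot: [0.0, 0.991, 0.134, 0.0]
contact_force: [-0.5, 0.5, 2.2]
gripper_width: 0.503
```

Contact with the tray floor is felt. Releasing and rising.

```bash
python3 -m crank '[{"jaw":55,"x":0,"y":0,"z":0,"ax":0,"ay":0,"az":0},{"jaw":65,"x":0,"y":0,"z":0,"ax":0,"ay":0,"az":0},{"jaw":80,"x":0,"y":0,"z":0,"ax":0,"ay":0,"az":0},{"jaw":90,"x":0,"y":0,"z":0,"ax":0,"ay":0,"az":0},{"jaw":90,"x":0,"y":0,"z":0,"ax":0,"ay":0,"az":0},{"jaw":90,"x":0,"y":0,"z":-15,"ax":0,"ay":0,"az":0},{"jaw":90,"x":0,"y":0,"z":-35,"ax":0,"ay":0,"az":0},{"jaw":90,"x":0,"y":0,"z":-50,"ax":0,"ay":0,"az":0},{"jaw":90,"x":0,"y":0,"z":-50,"ax":0,"ay":0,"az":0},{"jaw":90,"x":0,"y":-40,"z":0,"ax":0,"ay":0,"az":0},{"jaw":90,"x":0,"y":-50,"z":0,"ax":0,"ay":0,"az":0},{"jaw":90,"x":0,"y":-50,"z":0,"ax":0,"ay":0,"az":0}]'
python3 - <<'E'
from m import *
p,d=eyes.read_camera("side");C=cloud("side",d);p=p[:,:,::-1].copy();H,S,V=hs(p)
Z=C[380:480,340:440];m=(Z[...,2]>.05)&(Z[...,2]<.08);print("high pts in tray: n",m.sum(),np.median(Z[m],0).round(4),np.ptp(Z[m],0).round(3),np.percentile(Z[m][:,2],[10,50,90]))
m=win((H>20)&(H<36)&(S>110)&(V>110),(320,240,385,285));print(cv2.connectedComponentsWithStats(m)[2][1:],np.median(C[m>0],0))
q=cv2.imread("pics/side0.png");df=(np.abs(p.astype(int)-q).max(2)>45).astype(np.uint8);df=cv2.morphologyEx(df,cv2.MORPH_OPEN,np.ones((3,3)))
for s in cv2.connectedComponentsWithStats(df)[2][1:]:
    if s[4]>25:print("changed",s)
cv2.imwrite("pics/fin.png",cv2.resize(p[340:480,320:460],None,fx=3,fy=3))
delta(.614,-.291,.2)
E
```

```text
t: 31.78
eef_pos: [0.5776, -0.1552, 0.1938]
tool_rot: [0.0, 0.991, 0.134, 0.001]
contact_force: [1.2, 0.7, -0.6]
gripper_width: 0.9
high pts in tray: n 723 [ 0.6137 -0.2934  0.0652] [0.043 0.044 0.015] [0.06064515 0.06517348 0.06666997]
[[358 253   7   7  36]
 [328 262  25  12 111]] [0.61200052 0.04504989 0.04868811]
changed [  168     0   248   296 15448]
changed [257  48   9   7  46]
changed [266  51  35  26 269]
changed [362 173   6   5  27]
changed [  0 184  31  70 815]
changed [239 206  18  11 147]
changed [  3 215   4   9  29]
changed [243 228  17  10 132]
changed [ 66 320  11  13  98]
changed [ 48 340  29  29 237]
changed [   52   342   336    89 14897]
changed [  0 374  26  19 320]
changed [   0  390   77   90 5492]
changed [ 376  393   32   51 1243]
t 31.825 pos [ 0.5762 -0.1465  0.1939] yaw 15.9 tilt [ 0.0012 -0.0037 -1.    ] F [-2.04  7.26 -1.27] w 0.9
delta mm [ -3.3 149.3  -6.7]
```

```bash
python3 -m crank '[{"jaw":90,"x":0,"y":0,"z":0,"ax":0,"ay":0,"az":0},{"jaw":90,"x":0,"y":0,"z":0,"ax":0,"ay":0,"az":0},{"jaw":90,"x":0,"y":0,"z":0,"ax":0,"ay":0,"az":0},{"jaw":90,"x":0,"y":0,"z":0,"ax":0,"ay":0,"az":0}]'
python3 - <<'E'
from h import *
p,d=eyes.read_camera("side");Z=cloud("side",d)[380:480,340:440];m=(Z[...,2]>.05)&(Z[...,2]<.08);print(m.sum(),np.median(Z[m],0).round(4))
print(ticket.hand_in())
E
```

```text
t: 32.33
eef_pos: [0.5778, -0.1574, 0.1923]
tool_rot: [0.0, 0.991, 0.133, -0.0]
contact_force: [0.3, 0.0, 0.5]
gripper_width: 0.901
723 [ 0.6136 -0.2936  0.0652]
the job is handed in; nothing more can be done
None
```

The spring tested as tired and now stands upright in the red tray; the job was handed in at about 32 s.

- **Press:** I slid the spring into the vee until the base pushed back with about 5 N. I released it and pressed the cap with the shut fingers, holding 17.5–18.5 N for about a second. The highest reading was 18.5 N, so it stayed well under 25 N. A sideways force of about 5–6 N built up during the press.
- **Comparison:** The pointer was left about 29 mm above the plate and the mark is about 38 mm above it, by depth in both cameras. The press depth (20.7 mm) also gives about 29 mm.
- **Last checks:**
  - The cap top is at 65 mm, which fits a 62 mm spring on the 4 mm tray floor. It sits within a few mm of the tray centre and did not move between two readings.
  - Pointer height was unchanged after the spring was drawn out and still 48.7 mm above the bench at the end, though the arm partly hid it then.
  - The arm was clear, with about zero force.
- **Not confirmed:** My final close-up was refused by the 12-picture limit, so the placing rests on depth data alone. The before/after image comparison was mostly masked by the arm and its shadow, so it does not show whether the other items stayed put. Nothing in the forces suggested a bump: one 7 N reading while the arm was stopping in free air went back to zero.

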